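# Chuck a turned bowl by its rim

## Task

Mount this bowl for finishing its foot: set it rim-down, foot up, in the middle of the button chuck, then twist the chuck's top plate clockwise by a knob until all four rubber buttons close on the rim; check on the far edge that the pointer has come to the long line, give or take a centimetre. The bowl should sit flat and centred and be held snugly, but go by feel and keep the squeeze gentle so that the thin rim is not strained. Let go, and leave the other things on the bench where they are.

Things in the scene. Friction and masses are not known exactly. Their poses are not given: they have to be found in the camera images.
- bowl: Pale turned wooden bowl, 120 mm across the rim, 66 mm tall, 0.15 to 0.31 kg, lying rim-down with its foot up. Origin at the centre of the rim plane (its underside as it lies), z up through the foot. The foot is a disc 50 mm across and 14 mm tall (52 to 66 mm up), to be pinched from above. Held well, each button presses on the thin rim with some 4 to 7 N; 10 N or more would strain it.
- chuck: Button chuck fixed to the bench on a stand: a round backing board (300 mm across, top 55 mm above the bench) that stays still and, on it, the round plywood top plate (276 mm across) that turns about the upright axis. Origin on that axis at bench height, x towards the long line, z up. The plate turns stiffly (about 7 N at a knob) and stays where it is left.
- chuck_centre (a point): Point on the plate's axis, on its top surface, 67 mm above the bench; axes as the chuck's. A bowl mounted right has its origin here. One of the turned rings on the plate is 122 mm across. Turning the plate clockwise (from above) brings all buttons inwards, about 3 mm for each 0.1 rad, and the force at the knob then rises by about 1 N for each 1 N of every button's squeeze.
- knob (a point): One of the two round upright wooden grip knobs on the plate, the one on the robot's side: 22 mm across, 42 mm tall, 120 mm from the axis. The point is on the knob's axis, 22 mm above the plate (89 mm above the bench). It turns with the plate. Its twin stands opposite, beyond the axis.
- pointer (a point): Tip of the brass pointer screwed to the edge of the top plate at the side away from the robot, reaching down over the ledge of the backing board; 148 mm from the axis, 56 mm above the bench. It turns with the plate. It starts about 0.5 to 1.1 rad anticlockwise (from above) of the long line.
- long_line (a point): The one long line of the scale on the backing board's ledge, on the side away from the robot, carried down the edge; the others are short, 0.1 rad apart. The point lies at the pointer's radius and height. The pointer was set by eye: the buttons meet this bowl when it is anywhere within 8 mm of the line, so feel for the last bit; the hard rubber gives only 0.2 mm at 10 N.
- button0: One of the four black rubber buttons of the chuck (it moves in and out along the line at +175 degrees from the chuck's x). Round, 22 mm across, standing 32 mm above the plate; origin on its own axis at the height of the plate's top. All four move in and out together as the plate turns; they touch the rim when their inner sides stand on a 120 mm circle.
- button1: One of the four black rubber buttons of the chuck (at +85 degrees). Round, 22 mm across, standing 32 mm above the plate; origin on its own axis at the height of the plate's top. All four move in and out together as the plate turns; they touch the rim when their inner sides stand on a 120 mm circle.
- button2: One of the four black rubber buttons of the chuck (at -5 degrees). Round, 22 mm across, standing 32 mm above the plate; origin on its own axis at the height of the plate's top. All four move in and out together as the plate turns; they touch the rim when their inner sides stand on a 120 mm circle.
- button3: One of the four black rubber buttons of the chuck (at -95 degrees). Round, 22 mm across, standing 32 mm above the plate; origin on its own axis at the height of the plate's top. All four move in and out together as the plate turns; they touch the rim when their inner sides stand on a 120 mm circle.
- wax_tin: Bystander: flat round metal tin, 83 mm across, 36 mm tall; origin at the centre of its underside. Leave it.
- spindle_blank: Bystander: square wooden blank, 75 x 75 x 70 mm with a round tenon on top; origin at the centre of its underside. Leave it.
- gouge: Bystander: turning gouge lying flat, about 440 mm long, dark handle, steel blade; origin below the ferrule between them, x along the blade. Leave it.

How it is judged:
By the outcome, as a careful person would: the job done as asked, in the order asked, and still so for the second after the job is handed in, with the robot touching nothing.
It also fails if it takes over 67 s, if anything falls off the work surface, if the arm or the gripper's body presses on something with over 40 N, if the wrist force passes 120 N, or if a joint passes its speed limit or range.

## Robot

A 6-joint arm with a two-finger parallel gripper is mounted at the origin on the work surface. World frame = base frame: x ahead of the robot, y to its left, z up, the work surface at z = 0. Lengths are in mm, angles in rad, forces in N, time in s.
With the tool pointing down it reaches from about 350 to 775 mm from the base axis. Payload 7.3 kg.
Tool frame: the origin (TCP) lies between the finger pads; the fingertips stand 14 mm ahead of it and the grasp point (between the pads) lies 5 mm behind it; y points along the fingers, z is the direction in which the jaws open and shut, and the axes are right-handed (so a half turn about y gives the same grasp; the last joint's range is limited). The gripper opens to 92 mm and grips with 3 to 60 N. Pads are 19 mm wide; open, the fingers measure 130 mm over their backs; the gripper's body (75 mm by 190 mm) begins 47 mm behind the grasp point.
Start: joints at [-1.274, 0.342, 1.524, -0, 1.275, -0.146], TCP at [224.971, -474.375, 240.741] pointing down, gripper open.
Joint ranges: [-2.53, 2.53], [-0.77, 2.02], [0.04, 2.7], [-1, 4.14], [0.28, 2.66], [-3.11, 3.11]. Speed limits (rad/s): [2.57, 2.57, 3.14, 3.14, 3.14, 3.14].

## Interface

Orientations are given as [roll, pitch, yaw] about the fixed x, y, z axes, in that order (R = Rz(yaw) Ry(pitch) Rx(roll)).
In Python, from plant import bot, vision, order gives the robot as it stands.
- The arm moves only by the tool apply_moves, never from a script. Its argument "rows" is a list of rows, each a list of 3 entries, a list of its own where there are three numbers: the shift along the tool's x, y, z in cm, then the turn about the tool's y in rad, then the finger opening in cm, from 0 to 9.18. A call has 1 to 5 rows; each row is the pose to reach, as a shift and turn from the pose measured when the call began, along the tool's axes at that moment; what a row does not reach only later rows make up. A row lasts 1/8 s, in which the tool goes at most 62.5 mm and 10.7 degrees, less where a joint would pass 70% of its speed; a pose out of reach is approached as far as the arm can. A call with a gripper value outside its range is refused whole. The fingers move at their own pace and stop on an object; the grip force is fixed at half the most. Time passes only in rows, so rows that repeat a pose let the fingers close. It gives the time, the measured TCP pose, the force and the opening at its end, in the units of the state.
- bot.get_obs(): the state, without advancing time (a new reading comes with each control period).
- vision.capture(name): name is "scene" or "top" or "wrist"; returns the picture (420x560x3 uint8, red, green, blue); there is no depth.
- vision.camera_info(name): a dict with "mtx" (3x3 intrinsics, pixels), "rvec" (rotation vector, rad) and "tvec" (3), from world to camera coordinates, as OpenCV has them. Camera axes: x right, y down, z forward; pixel columns grow to the right and rows downward; lengths in mm; the calibration is good to about 2 mm. A picture is of the moment at which its call begins: read the wrist's pose just before it. camera_info takes no time and is no camera call; for the wrist camera it gives the pose at the moment of the call.
- order.close_job(): hands the job in, once; it reports no verdict.
The state is a dict: "time": time; "joint_positions": joint angles; "dq": joint speeds; "tau": joint torques, N m; "tool_pos": TCP position; "tcp_rot": TCP orientation; "contact_force": force on the tool from outside, world axes, zero at the start; "moment": the same for the moment, N m; "grip_width": finger opening in mm.
Only numpy, scipy, OpenCV 4.12 (cv2) and the standard library are available. Lean on these libraries where they do the work, as an engineer would, in place of code of your own. Each camera call takes 0.05 s, during which the arm holds its last target.

## Working session

There is one attempt and no reset: what is moved stays moved. The work goes in short steps, Python scripts to look and compute and a tool call to move; the robot and the scene stay as the last step left them, time stands still between calls to the robot, and variables do not carry over. Pictures are saved under pics/ and viewed, and the job is handed in when it is done.

Besides the shell and the picture viewer there is one more tool, called after "Request:" as name(argument=value, ...), one argument or row to a line, values as JSON. apply_moves: Moves the arm, as the interface text tells. Its arguments: {"type":"object","properties":{"rows":{"type":"array","items":{"type":"array"}}},"required":["rows"]}

```bash
ls; mkdir -p pics; cat > h.py <<'E'
import numpy as np, cv2
from plant import bot, vision, order
def cam(n):
    i=vision.camera_info(n); K=np.array(i["mtx"],float); R=cv2.Rodrigues(np.array(i["rvec"],float))[0]; t=np.array(i["tvec"],float).reshape(3); return K,R,t
def ray(n,u,v,z,c=None):
    K,R,t=c or cam(n); d=R.T@np.linalg.inv(K)@np.array([u,v,1.]); o=-R.T@t; return o+d*(z-o[2])/d[2]
def proj(n,p,c=None):
    K,R,t=c or cam(n); q=K@(R@np.array(p,float)+t); return q[:2]/q[2]
def snap(n,f):
    im=vision.capture(n); cv2.imwrite("pics/"+f,im[:,:,::-1]); return im
E
python3 - <<'E'
from h import *
print(bot.get_obs())
for n in ("scene","top"):
    snap(n,n+"0.png"); K,R,t=cam(n); print(n,K.round(1).tolist(),(-R.T@t).round(1))
E
```

```text
pics
{'time': 0.0, 'joint_positions': array([-1.27402573e+00,  3.42732341e-01,  1.52501080e+00, -1.49823654e-05,
        1.27543582e+00, -1.45989794e-01]), 'dq': array([-0.00131375, -0.00121853, -0.00106965,  0.00141516,  0.00062915,
        0.00066412]), 'tau': array([-4.21807817e-05, -4.31248999e+01, -2.44220692e+01,  7.18009262e-02,
        5.58930205e-02, -1.33178100e-04]), 'tool_pos': array([ 224.83276217, -473.98381714,  240.04214425]), 'tcp_rot': array([-1.57236784e+00,  2.16588493e-04, -2.69882806e+00]), 'contact_force': array([-0.19001694, -0.28386437, -0.33353532]), 'moment': array([ 0.04291977,  0.02586901, -0.04277175]), 'grip_width': 91.70715277259391}
scene [[441.0, 0.0, 277.5], [0.0, 441.0, 210.5], [0.0, 0.0, 1.0]] [1126.5  323.6 1097.9]
top [[380.2, 0.0, 282.5], [0.0, 380.2, 209.4], [0.0, 0.0, 1.0]] [ 406.6  -87.8 1018.4]
```

View pics/top0.png

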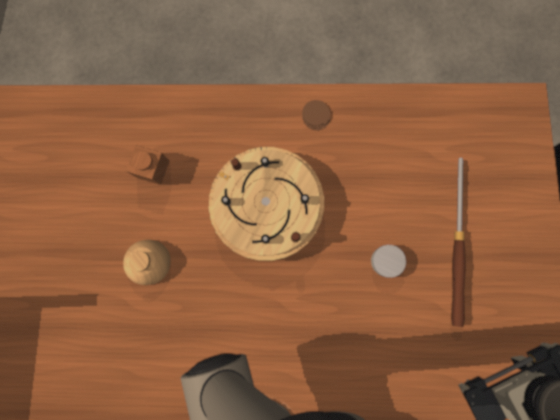

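View pics/scene0.png

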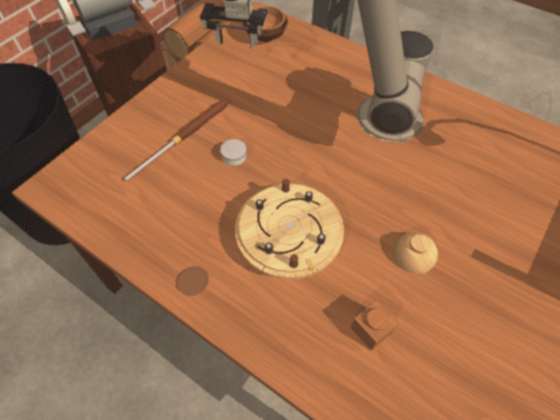

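Top view (up = +x, left = +y): the bowl is at about (147,262), the chuck centre at (266,202), the near knob at (296,237) and the far knob at (236,164). The tin, blank and gouge stand clear. I'll zoom in for measurements.

```bash
python3 - <<'E'
from h import *
a=cv2.imread("pics/top0.png"); 
cv2.imwrite("pics/c1.png",cv2.resize(a[140:270,200:335],None,fx=4.4,fy=4.4,interpolation=cv2.INTER_CUBIC))
cv2.imwrite("pics/c2.png",cv2.resize(a[225:300,110:185],None,fx=6,fy=6,interpolation=cv2.INTER_CUBIC))
b=cv2.imread("pics/scene0.png"); 
cv2.imwrite("pics/c3.png",cv2.resize(b[170:290,225:355],None,fx=4.5,fy=4.5,interpolation=cv2.INTER_CUBIC))
cv2.imwrite("pics/c4.png",cv2.resize(b[220:285,385:450],None,fx=6,fy=6,interpolation=cv2.INTER_CUBIC))
print(ray("top",266,202,67),ray("scene",289,226,67))
E
```

```text
[591.04289948 -15.97566625  67.        ] [598.81610712 -12.28479108  67.        ]
```

View pics/c1.png

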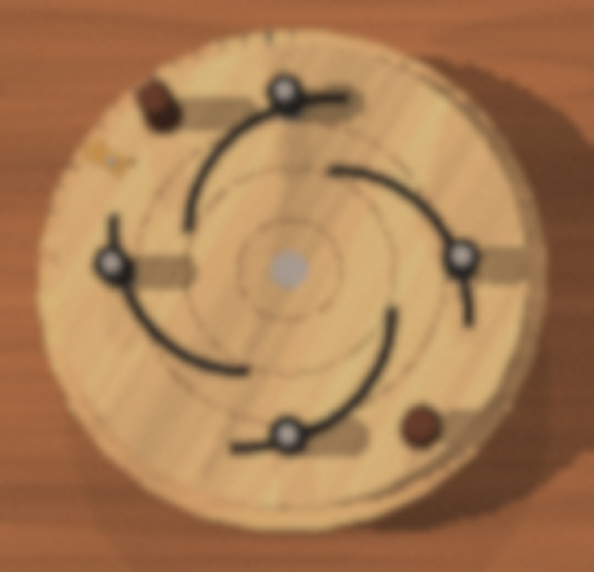

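View pics/c3.png

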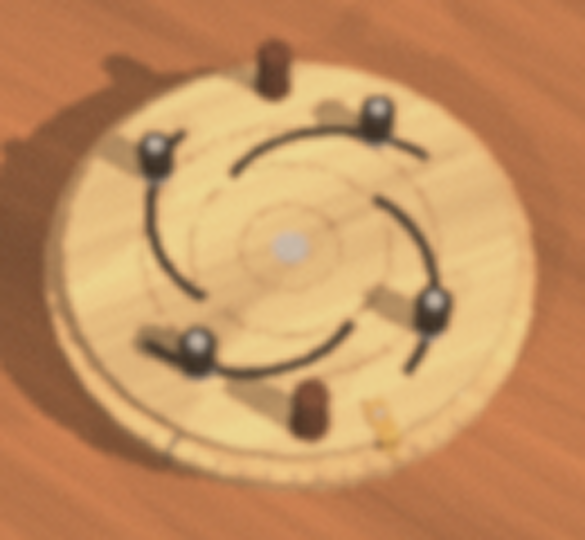

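View pics/c2.png

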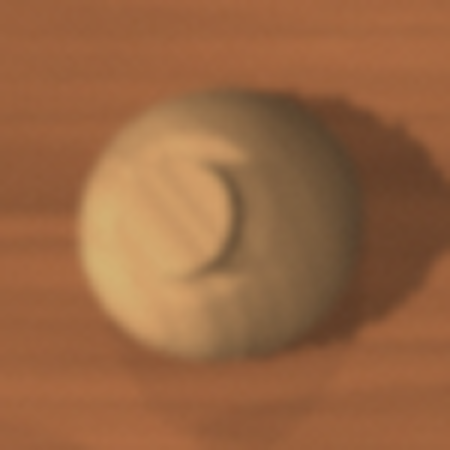

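View pics/c4.png

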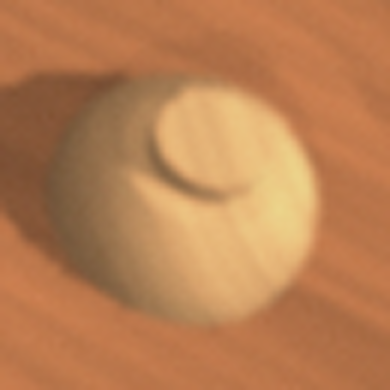

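```bash
python3 - <<'E'
from h import *
T=lambda x,y:(200+(x+.5)/4.4-.5,140+(y+.5)/4.4-.5)
S=lambda x,y:(225+(x+.5)/4.5-.5,170+(y+.5)/4.5-.5)
ct,cs=cam("top"),cam("scene")
def tri(a,b):
    P=[c[0]@np.c_[c[1],c[2]] for c in (ct,cs)]
    X=cv2.triangulatePoints(P[0],P[1],np.array(a,float).reshape(2,1),np.array(b,float).reshape(2,1)); return (X[:3]/X[3]).ravel()
items={"centre":((290,269),(291,248),67),"bF":((285,91),(198,340),100),"bL":((112,262),(433,295),100),"bN":((288,435),(377,104),100),"bR":((462,256),(156,144),100),"knobN":((421,424),(274,47),109),"knobF":((153,96),(312,387),109),"pt":((100,152),(377,410),68),"line":((268,36),(175,440),56)}
B=[]
for k,(a,b,z) in items.items():
    A,C=T(*a),S(*b); X=tri(A,C); r1=ray("top",*A,z,ct)[:2]; r2=ray("scene",*C,z,cs)[:2]; print(k,X.round(1),r1.round(1),r2.round(1))
    if k[0]=='b': B.append([r1,r2])
print(np.mean(B,0).round(1))
# bowl foot
T2=lambda x,y:(110+(x+.5)/6-.5,225+(y+.5)/6-.5); S2=lambda x,y:(385+(x+.5)/6-.5,220+(y+.5)/6-.5)
im=cv2.imread("pics/top0.png"); 
a=T2(185,217);b=S2(207,136)
print("foot",tri(a,b),ray("top",*a,66,ct),ray("scene",*b,66,cs))
E
```

```text
centre [594.4 -14.5  65.8] [594.3 -14.7] [595. -14.]
bF [692.3 -12.5  97.4] [691.4 -12.5] [693.5 -11.8]
bL [591.3  82.6 101.1] [591.3  83.2] [590.8  82.1]
bN [495.  -18.4  99.6] [494.6 -17.8] [495.5 -18.7]
bR [ 596.4 -113.7   96.5] [ 595.7 -113.5] [ 598.3 -112.3]
knobN [500.8 -91.8 108.1] [500.3 -91. ] [501.7 -91.9]
knobF [685.3  61.2 110.2] [685.5  61.7] [684.8  60.7]
pt [661.9  93.6  80.8] [663.8  98.7] [657.2  88.8]
line [737.4   2.2  60.7] [739.4   2. ] [735.4   1.2]
[[593.2 -15.2]
 [594.5 -15.2]]
foot [438.91343403 299.13811158  64.12489454] [439.35133449 297.44451028  66.        ] [439.58180948 299.79997821  66.        ]
```

Chuck axis ≈ (594,-15). The line lies at +6.6° by both the buttons and the line itself. Buttons are at radius 98, knob at radius 121 and 219°, and the bowl foot at about (439,299). Heights and radii agree with the given sizes. Moving towards the bowl.

Request:
apply_moves(
  rows=[
    [[-43.4, 0, -31.9], -1.128, 9],
    [[-43.4, 0, -31.9], -1.128, 9],
    [[-43.4, 0, -31.9], -1.128, 9],
    [[-43.4, 0, -31.9], -1.128, 9],
    [[-43.4, 0, -31.9], -1.128, 9],
  ],
)

```text
time: 0.72
tool_pos: [373.5, -197.3, 240.6]
tcp_rot: [-1.571, 0.001, -1.756]
contact_force: [0.9, -0.5, 0.5]
grip_width: 89.8
```

```bash
cat >> h.py <<'E'
def go(x,y,z,yaw):
    o=bot.get_obs(); p=np.array(o["tool_pos"]); r,pi,w=o["tcp_rot"]
    R=cv2.Rodrigues(np.array([0,0,w]))[0]@cv2.Rodrigues(np.array([0,pi,0.]))[0]@cv2.Rodrigues(np.array([r,0.,0]))[0]
    d=R.T@(np.array([x,y,z])-p)/10; t=-((np.deg2rad(yaw)-w+np.pi)%(2*np.pi)-np.pi)
    print("t",round(o["time"],2),"p",p.round(2),"rpy",np.round([r,pi,w],4),"w",round(o["grip_width"],1),"F",np.round(o["contact_force"],2),"M",np.round(o["moment"],3)); print("shift cm",d.round(3),"turn",round(t,4))
E
python3 -c "
from h import *
go(439,299,230,-90)"
```

```text
t 0.72 p [ 373.54 -197.31  240.61] rpy [-1.5711e+00  1.1000e-03 -1.7556e+00] w 89.8 F [ 0.91 -0.45  0.5 ] M [ 0.019 -0.098 -0.004]
shift cm [-49.987   1.118  -2.685] turn -0.1848
```

Request:
apply_moves(
  rows=[
    [[-50, 1.1, -2.7], -0.185, 9],
    [[-50, 1.1, -2.7], -0.185, 9],
    [[-50, 1.1, -2.7], -0.185, 9],
    [[-50, 1.1, -2.7], -0.185, 9],
    [[-50, 1.1, -2.7], -0.185, 9],
  ],
)

```text
time: 1.35
tool_pos: [413.8, 112.6, 234.1]
tcp_rot: [-1.571, 0.001, -1.571]
contact_force: [0.6, -0.9, -0.4]
grip_width: 89.9
```

```bash
python3 -c "
from h import *
go(439,299,230,-90)"
```

```text
t 1.35 p [413.79 112.6  234.09] rpy [-1.5707e+00  1.0000e-03 -1.5707e+00] w 89.9 F [ 0.57 -0.91 -0.38] M [-0.069 -0.107 -0.017]
shift cm [-18.639   0.428   2.523] turn 0.0001
```

Request:
apply_moves(
  rows=[
    [[-18.6, 0.4, 2.5], 0, 9],
    [[-18.6, 0.4, 2.5], 0, 9],
    [[-18.6, 0.4, 2.5], 0, 9],
    [[-18.6, 0.4, 2.5], 0, 9],
    [[-18.6, 0.4, 2.5], 0, 9],
  ],
)

```text
time: 1.98
tool_pos: [438.3, 298.4, 229.6]
tcp_rot: [-1.572, -0.0, -1.57]
contact_force: [0.1, 0.2, -0.5]
grip_width: 90.2
```

```bash
python3 -c "
from h import *
go(439,299,230,-90)
K,R,t=cam('wrist');print(K,(-R.T@t),R)
snap('wrist','w1.png');print(proj('wrist',(439,299,66)))"
```

```text
t 1.98 p [438.28 298.36 229.64] rpy [-1.5721e+00 -1.0000e-04 -1.5697e+00] w 90.2 F [ 0.13  0.19 -0.48] M [ 0.043 -0.078 -0.002]
shift cm [-0.064 -0.036  0.072] turn 0.0011
[[309.81456557   0.         279.34567767]
 [  0.         309.81456557 213.24797502]
 [  0.           0.           1.        ]] [437.77815331 381.31751937 374.79471835] [[ 9.99997676e-01  1.77840457e-03 -1.21859848e-03]
 [ 2.06558559e-03 -9.52229329e-01  3.05376879e-01]
 [-6.17301573e-04 -3.05378687e-01 -9.52230790e-01]]
[280.49643642 197.16151021]
```

View pics/w1.png

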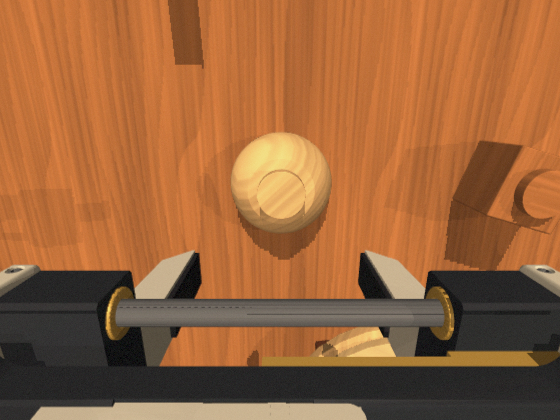

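The foot shows as a disc at about (281,195), close to where it was predicted (280.5,197). I'll refine that on a zoomed crop.

```bash
python3 - <<'E'
from h import *
a=cv2.imread("pics/w1.png"); cv2.imwrite("pics/c5.png",cv2.resize(a[125:245,221:341],None,fx=5,fy=5,interpolation=cv2.INTER_CUBIC))
# predicted foot circle
c=cam("wrist")
for o in [(439,299)]:
    P=np.array([proj("wrist",(o[0]+25*np.cos(t),o[1]+25*np.sin(t),66),c) for t in np.linspace(0,6.28,9)[:-1]]); print(((P-[221,125]+.5)*5).round(0).tolist())
E
```

```text
[[421.0, 363.0], [387.0, 279.0], [300.0, 243.0], [213.0, 279.0], [179.0, 363.0], [215.0, 445.0], [300.0, 478.0], [384.0, 445.0]]
```

View pics/c5.png

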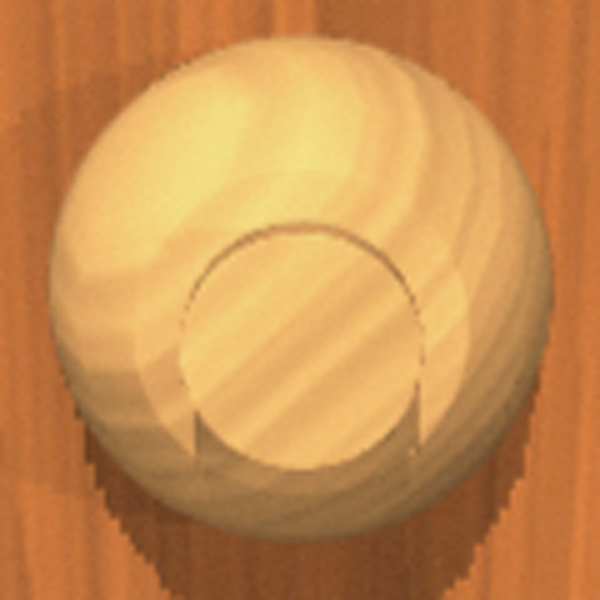

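Foot centre ≈ (439.2, 300.7), about 1.5 mm further in y than the first estimate. Descend with the fingertips just above the shoulder (TCP z 69).

Request:
apply_moves(
  rows=[
    [[-0.24, 6, 0.09], 0, 9],
    [[-0.24, 11, 0.09], 0, 9],
    [[-0.24, 14, 0.09], 0, 9],
    [[-0.24, 15, 0.09], 0, 9],
    [[-0.24, 15, 0.09], 0, 9],
  ],
)

```text
time: 2.65
tool_pos: [439.7, 299.4, 80.4]
tcp_rot: [-1.571, 0.0, -1.572]
contact_force: [0.3, 0.7, 0.7]
grip_width: 89.8
```

```bash
python3 -c "
from h import *
go(439.2,300.7,69,-90)
snap('wrist','w2.png')"
```

```text
t 2.65 p [439.72 299.4   80.43] rpy [-1.5715e+00  1.0000e-04 -1.5723e+00] w 89.8 F [0.32 0.68 0.73] M [ 0.04  -0.139 -0.008]
shift cm [-0.13   1.143 -0.051] turn -0.0015
```

View pics/w2.png

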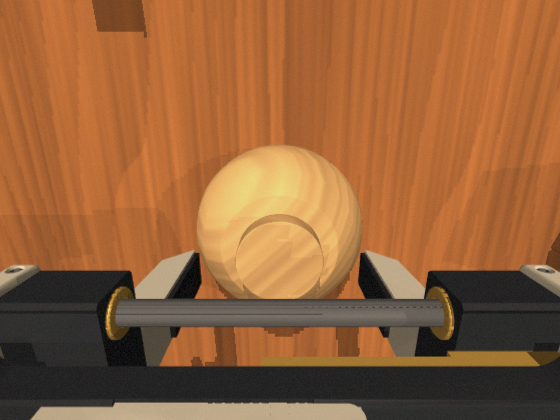

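Request:
apply_moves(
  rows=[
    [[-0.1, 0.8, -0.03], 0, 8],
    [[-0.1, 1.1, -0.03], 0, 8],
    [[-0.1, 1.1, -0.03], 0, 8],
  ],
)

```text
time: 3.08
tool_pos: [439.7, 300.9, 70.1]
tcp_rot: [-1.57, 0.001, -1.572]
contact_force: [0.0, -0.0, -0.5]
grip_width: 80.0
```

```bash
python3 -c "
from h import *
go(439.2,300.7,69,-90)
snap('wrist','w3.png')
go(439.2,300.7,69,-90)"
```

```text
t 3.08 p [439.73 300.88  70.14] rpy [-1.5701e+00  8.0000e-04 -1.5718e+00] w 80.0 F [ 0.02 -0.02 -0.47] M [-0.048 -0.092 -0.016]
shift cm [ 0.018  0.114 -0.053] turn -0.001
t 3.12 p [439.82 300.93  70.25] rpy [-1.5699e+00  9.0000e-04 -1.5718e+00] w 80.0 F [0.5  0.13 0.16] M [-0.004 -0.096 -0.031]
shift cm [ 0.023  0.125 -0.062] turn -0.001
```

View pics/w3.png

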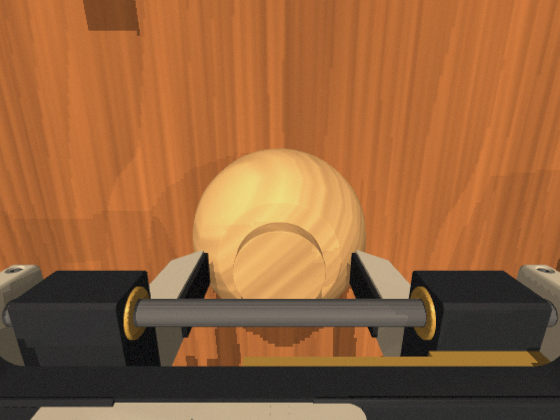

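The foot (columns 235–324) sits centred between the pads. Close on it.

Request:
apply_moves(
  rows=[
    [[0, 0.12, -0.05], 0, 6],
    [[0, 0.12, -0.05], 0, 4.5],
    [[0, 0.12, -0.05], 0, 4.5],
    [[0, 0.12, -0.05], 0, 4.5],
  ],
)

```text
time: 3.62
tool_pos: [439.3, 301.0, 69.1]
tcp_rot: [-1.57, 0.001, -1.572]
contact_force: [0.1, -0.6, 0.1]
grip_width: 49.1
```

Request:
apply_moves(
  rows=[
    [[0, 0, 0], 0, 4],
    [[0, 0, 0], 0, 4],
    [[0, -0.5, 0], 0, 4],
    [[0, -1, 0], 0, 4],
  ],
)

```text
time: 4.12
tool_pos: [439.2, 300.9, 79.3]
tcp_rot: [-1.57, 0.001, -1.572]
contact_force: [-0.3, 0.5, -1.8]
grip_width: 48.9
```

```bash
python3 -c "
from h import *
go(439.2,300.7,180,-90)
snap('wrist','w4.png')"
```

```text
t 4.12 p [439.24 300.91  79.27] rpy [-1.5702e+00  8.0000e-04 -1.5717e+00] w 48.9 F [-0.34  0.52 -1.8 ] M [-0.048 -0.125  0.006]
shift cm [ 1.3000e-02 -1.0073e+01  3.0000e-03] turn -0.0009
```

View pics/w4.png

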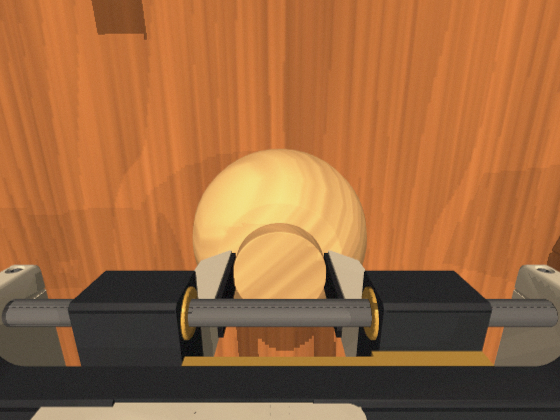

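The bowl is held: opening 49 mm, weight about 1.8 N, and its image unchanged against the gripper. Lift and carry to about 100 mm short of the chuck centre to view it with the wrist camera.

Request:
apply_moves(
  rows=[
    [[0, -5, 0], 0, 4],
    [[0, -10, 0], 0, 4],
    [[6, -14, 5], 0, 4],
    [[12, -14, 10], 0, 4],
    [[16, -14, 12], 0, 4],
  ],
)

```text
time: 4.8
tool_pos: [549.6, 156.7, 220.0]
tcp_rot: [-1.567, 0.002, -1.571]
contact_force: [0.5, 0.1, -2.3]
grip_width: 48.8
```

```bash
python3 -c "
from h import *
go(594,-95,220,-90)
c=cam('wrist')
"
```

```text
t 4.8 p [549.61 156.69 220.03] rpy [-1.5668  0.0018 -1.5708] w 48.8 F [ 0.5   0.06 -2.26] M [ 0.067 -0.152 -0.042]
shift cm [ 2.5169e+01 -2.5000e-02  4.4380e+00] turn 0.0
```

Request:
apply_moves(
  rows=[
    [[6, 0, 4.4], 0, 4],
    [[12, 0, 4.4], 0, 4],
    [[18, 0, 4.4], 0, 4],
    [[23, 0, 4.4], 0, 4],
    [[25.1, 0, 4.4], 0, 4],
  ],
)

```text
time: 5.42
tool_pos: [593.2, -97.6, 219.6]
tcp_rot: [-1.567, 0.001, -1.574]
contact_force: [0.1, 0.4, -2.1]
grip_width: 48.7
```

Request:
apply_moves(
  rows=[
    [[0, 0, 0], 0, 4],
    [[0, 0, 0], 0, 4],
  ],
)

```text
time: 5.68
tool_pos: [593.2, -96.3, 219.6]
tcp_rot: [-1.567, 0.002, -1.573]
contact_force: [-0.1, 0.0, -2.3]
grip_width: 48.8
```

```bash
python3 - <<'E'
from h import *
go(594,-15,220,-90)
c=cam('wrist'); a=snap('wrist','w5.png'); go(594,-15,220,-90)
import pickle; pickle.dump(c,open("cw5.pkl","wb"))
print(proj("w",(594,-15,67),c)); 
E
```

```text
t 5.67 p [593.16 -96.26 219.61] rpy [-1.5674  0.0021 -1.5734] w 48.8 F [-0.14  0.04 -2.26] M [-0.052 -0.06  -0.019]
shift cm [-8.126 -0.022  0.063] turn -0.0026
t 5.72 p [593.25 -95.88 219.68] rpy [-1.5672  0.002  -1.5726] w 49.0 F [ 0.61 -0.05 -2.44] M [ 0.006 -0.093 -0.018]
shift cm [-8.088 -0.016  0.061] turn -0.0018
[280.08392981 116.23281902]
```

View pics/w5.png

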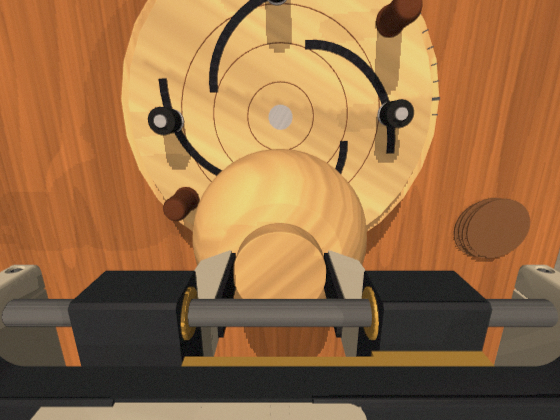

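The silver centre dot is at (280.5,116.5) against (280.1,116.2) predicted, so the chuck centre is confirmed. Now I'll check the foot's offset in the hand and the dot at sub-pixel level.

```bash
python3 - <<'E'
from h import *
import pickle; c=pickle.load(open("cw5.pkl","rb")); a=cv2.imread("pics/w5.png")
hsv=cv2.cvtColor(a,cv2.COLOR_BGR2HSV); m=((hsv[...,1]<60)&(hsv[...,2]>120)).astype(np.uint8); 
n,l,st,ce=cv2.connectedComponentsWithStats(m[:150]); 
for s,k in zip(st,ce):
    if 30<s[4]<3000: print(s,k.round(2),ray("w",*k,67,c).round(1))
cv2.imwrite("pics/c6.png",cv2.resize(a[210:310,220:340],None,fx=5,fy=5,interpolation=cv2.INTER_CUBIC))
p=np.array([593.2,-96.1])
P=np.array([proj("w",(p[0]+25*np.cos(t),p[1]+25*np.sin(t),216.6),c) for t in np.linspace(0,2*np.pi,9)[:-1]]); print(((P-[220,210]+.5)*5).round(0).tolist())
E
```

```text
[269 105  23  24 445] [279.99 116.69] [593.9 -15.4  67. ]
[396 107  12  13 127] [401.4 113.3] [705.2 -12.7  67. ]
[154 115  12  13 125] [159.58 120.73] [483.1 -18.7  67. ]
[[537.0, 331.0], [474.0, 180.0], [304.0, 114.0], [134.0, 181.0], [71.0, 333.0], [145.0, 475.0], [305.0, 530.0], [464.0, 473.0]]
```

View pics/c6.png

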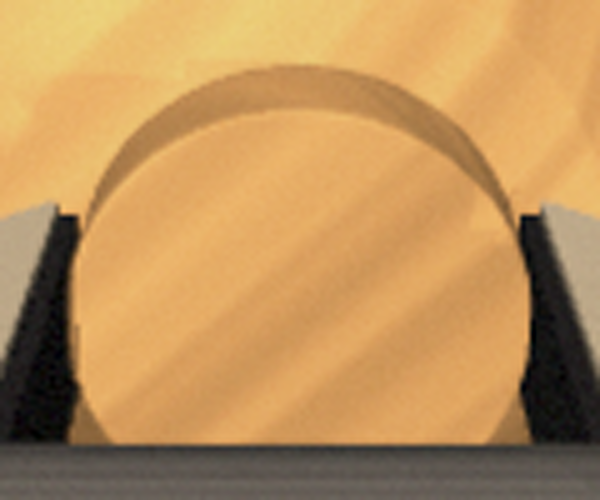

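The foot is centred in the hand to within about 1 mm. Moving over the centre and descending partway.

Request:
apply_moves(
  rows=[
    [[-4, 0, 0.07], 0, 4],
    [[-8.1, 0, 0.07], 0, 4],
    [[-8.1, 2, 0.07], 0, 4],
    [[-8.1, 5, 0.07], 0, 4],
    [[-8.1, 7, 0.07], 0, 4],
  ],
)

```text
time: 6.35
tool_pos: [593.7, -12.4, 148.7]
tcp_rot: [-1.568, 0.002, -1.57]
contact_force: [0.1, -0.5, -2.4]
grip_width: 48.9
```

Request:
apply_moves(
  rows=[
    [[0, 0, 0], 0, 4],
    [[0, 0, 0], 0, 4],
  ],
)

```text
time: 6.6
tool_pos: [594.1, -11.3, 149.6]
tcp_rot: [-1.567, 0.002, -1.568]
contact_force: [0.2, 0.3, -2.2]
grip_width: 49.4
```

```bash
python3 - <<'E'
from h import *
go(594,-15.2,138,-90); snap("scene","s2.png"); go(594,-15.2,138,-90)
a=cv2.imread("pics/s2.png"); cv2.imwrite("pics/c7.png",cv2.resize(a[130:300,200:380],None,fx=3.5,fy=3.5,interpolation=cv2.INTER_CUBIC))
E
```

```text
t 6.6 p [594.15 -11.34 149.58] rpy [-1.5673  0.0025 -1.5681] w 49.4 F [ 0.16  0.3  -2.2 ] M [-0.005 -0.121 -0.033]
shift cm [ 0.389  1.157 -0.02 ] turn 0.0027
t 6.65 p [594.35 -11.71 149.88] rpy [-1.5666  0.0023 -1.5685] w 49.4 F [-0.45  0.89 -0.97] M [-0.022 -0.116  0.014]
shift cm [ 0.352  1.187 -0.041] turn 0.0023
```

View pics/c7.png

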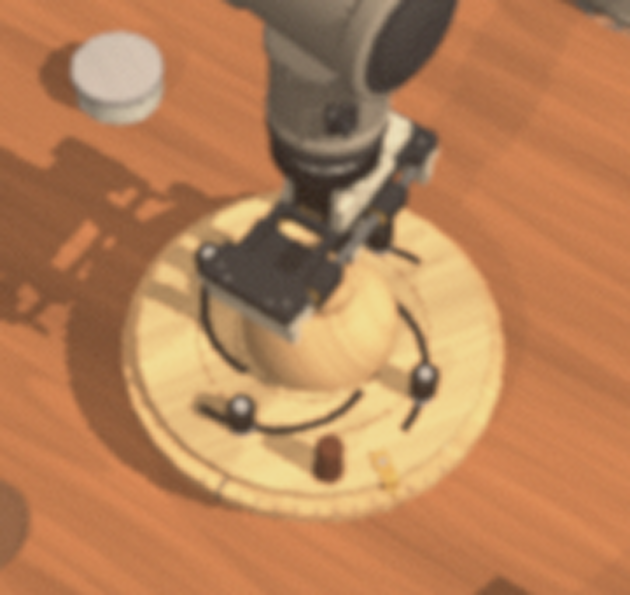

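The pose reads 3.6 mm past the target in y, so I'll correct that, then lower in small steps by feel.

Request:
apply_moves(
  rows=[
    [[0.36, 0.4, -0.03], 0, 4],
    [[0.36, 0.8, -0.03], 0, 4],
    [[0.36, 1.1, -0.03], 0, 4],
    [[0.36, 1.1, -0.03], 0, 4],
    [[0.36, 1.1, -0.03], 0, 4],
  ],
)

```text
time: 7.28
tool_pos: [594.2, -15.3, 138.9]
tcp_rot: [-1.566, 0.002, -1.569]
contact_force: [0.1, 0.3, -2.2]
grip_width: 48.9
```

```bash
python3 - <<'E'
from h import *
go(594,-15.2,136,-90)
E
```

```text
t 7.28 p [594.16 -15.33 138.93] rpy [-1.5664  0.0023 -1.5686] w 48.9 F [ 0.06  0.26 -2.23] M [ 0.024 -0.102 -0.016]
shift cm [-0.013  0.293 -0.017] turn 0.0021
```

Request:
apply_moves(
  rows=[
    [[0, 0.1, 0], 0, 4],
    [[0, 0.2, 0], 0, 4],
    [[0, 0.2, 0], 0, 4],
  ],
)

```text
time: 7.65
tool_pos: [594.1, -15.3, 136.8]
tcp_rot: [-1.567, 0.002, -1.569]
contact_force: [-0.2, -1.1, -1.9]
grip_width: 49.0
```

Request:
apply_moves(
  rows=[
    [[0, 0.05, 0], 0, 4],
    [[0, 0.1, 0], 0, 4],
    [[0, 0.1, 0], 0, 4],
  ],
)

```text
time: 8.02
tool_pos: [594.3, -15.2, 136.2]
tcp_rot: [-1.566, 0.002, -1.569]
contact_force: [-0.9, 0.8, 1.9]
grip_width: 49.2
```

Contact is felt (+1.9 N) at z 136.2, which is where a seated bowl should be. Release and lift clear.

Request:
apply_moves(
  rows=[
    [[0, 0, 0], 0, 5.5],
    [[0, 0, 0], 0, 6.5],
    [[0, 0, 0], 0, 7.5],
    [[0, -1, 0], 0, 8],
    [[0, -5, 0], 0, 8],
  ],
)

```text
time: 8.65
tool_pos: [592.8, -15.2, 185.0]
tcp_rot: [-1.571, 0.003, -1.569]
contact_force: [0.8, -0.2, 0.7]
grip_width: 79.7
```

```bash
python3 - <<'E'
from h import *
go(505,-120,200,-141)
E
```

```text
t 8.65 p [592.75 -15.22 185.04] rpy [-1.5712  0.0031 -1.5687] w 79.7 F [ 0.82 -0.23  0.65] M [-0.011 -0.094  0.001]
shift cm [10.455 -1.525 -8.798] turn 0.8922
```

Request:
apply_moves(
  rows=[
    [[0, -3.5, 0.1], 0, 8],
    [[5, -3.5, 0.1], 0, 8],
    [[8, -3.5, 0.1], 0, 8],
    [[8, -3.5, 0.1], 0, 8],
    [[8, -3.5, 0.1], 0, 8],
  ],
)

```text
time: 9.28
tool_pos: [594.0, -94.8, 220.2]
tcp_rot: [-1.571, 0.003, -1.569]
contact_force: [-0.5, 0.8, 0.2]
grip_width: 79.7
```

```bash
python3 - <<'E'
from h import *
go(501,-91.5,200,-141)
c=cam('wrist'); a=snap('wrist','w6.png'); snap("top","t2.png")
import pickle; pickle.dump(c,open("cw6.pkl","wb"))
a=cv2.imread("pics/w6.png"); cv2.imwrite("pics/c8.png",cv2.resize(a[0:250,110:450],None,fx=2.3,fy=2.3,interpolation=cv2.INTER_CUBIC))
for ctr in [(594,-15.2,67,61),(594,-15.2,67,60),(594,-15.2,133,25)]:
    P=np.array([proj("w",(ctr[0]+ctr[3]*np.cos(t),ctr[1]+ctr[3]*np.sin(t),ctr[2]),c) for t in np.linspace(0,2*np.pi,5)[:-1]]); print(((P-[110,0]+.5)*2.3).round(0).tolist())
E
```

```text
t 9.28 p [593.98 -94.81 220.17] rpy [-1.5708  0.0034 -1.5687] w 79.7 F [-0.48  0.76  0.25] M [ 0.012 -0.105 -0.064]
shift cm [-0.343  2.018 -9.298] turn 0.8922
[[545.0, 274.0], [393.0, 103.0], [240.0, 273.0], [392.0, 423.0]]
[[542.0, 274.0], [393.0, 106.0], [243.0, 273.0], [392.0, 421.0]]
[[473.0, 276.0], [394.0, 189.0], [313.0, 275.0], [393.0, 356.0]]
```

View pics/c8.png

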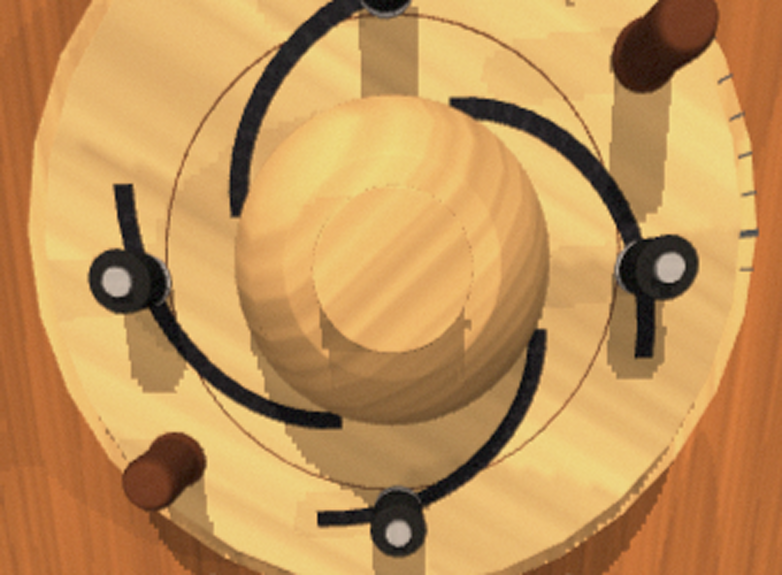

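The bowl's foot centre is at (392.5,270) in the crop against (393,272) predicted, so it is centred within 1 mm and flat. Now for the knob in this view and the long line.

```bash
python3 - <<'E'
from h import *
import pickle; c=pickle.load(open("cw6.pkl","rb")); a=cv2.imread("pics/w6.png")
f=lambda x,y:(110+(x+.5)/2.3-.5,(y+.5)/2.3-.5)
print("line",ray("w",*f(748,232),55.5,c).round(1))
cv2.imwrite("pics/c9.png",cv2.resize(a[175:235,150:220],None,fx=8,fy=8,interpolation=cv2.INTER_CUBIC))
cx=np.array([594,-15.2])
for r,an in [(120,219.3)]:
    k=cx+r*np.array([np.cos(np.deg2rad(an)),np.sin(np.deg2rad(an))]); print(k, [((proj("w",(k[0],k[1],z),c)-[150,175]+.5)*8).round(0).tolist() for z in (67,109)])
E
```

```text
line [739.6   1.1  55.5]
[501.13917483 -91.20570472] [[297.0, 188.0], [187.0, 286.0]]
```

View pics/c9.png

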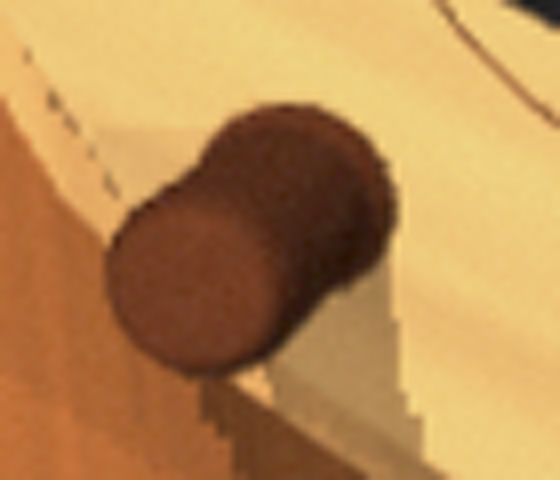

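Request:
apply_moves(
  rows=[
    [[-0.3, 2, -4], 0.3, 6],
    [[-0.3, 2, -8], 0.6, 6],
    [[-0.3, 2, -9.3], 0.892, 6],
    [[-0.3, 2, -9.3], 0.892, 6],
    [[-0.3, 2, -9.3], 0.892, 6],
  ],
)

```text
time: 10.0
tool_pos: [501.0, -90.6, 200.5]
tcp_rot: [-1.573, 0.002, -2.463]
contact_force: [-1.0, 0.1, 0.1]
grip_width: 60.4
```

```bash
python3 - <<'E'
from h import *
go(501.3,-91.5,120,-141)
E
```

```text
t 10.0 p [500.96 -90.56 200.46] rpy [-1.5732e+00  2.3000e-03 -2.4634e+00] w 60.4 F [-0.95  0.05  0.13] M [-0.016 -0.035 -0.049]
shift cm [0.051 8.045 0.113] turn -0.0025
```

Request:
apply_moves(
  rows=[
    [[0.05, 4, 0.1], 0, 5],
    [[0.05, 8, 0.1], 0, 5],
    [[0.05, 8, 0.1], 0, 5],
    [[0.05, 8, 0.1], 0, 5],
  ],
)

```text
time: 10.5
tool_pos: [502.1, -91.2, 121.8]
tcp_rot: [-1.572, 0.003, -2.463]
contact_force: [0.2, 0.1, 0.3]
grip_width: 50.1
```

```bash
python3 - <<'E'
from h import *
go(501.3,-91.5,88,-141); a=snap("wrist","w7.png")
E
```

```text
t 10.5 p [502.09 -91.16 121.78] rpy [-1.5717  0.0033 -2.4626] w 50.1 F [0.22 0.11 0.33] M [ 0.026  0.001 -0.007]
shift cm [ 0.094  3.378 -0.021] turn -0.0016
```

View pics/w7.png

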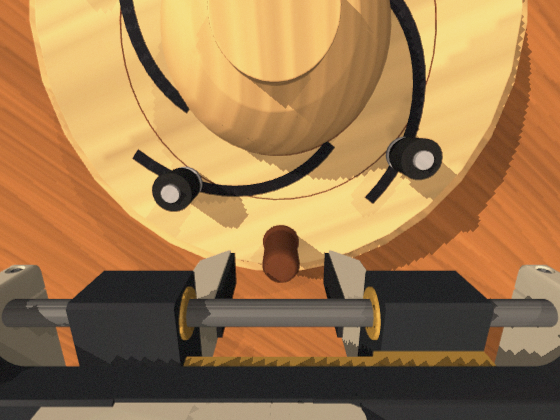

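The knob top, at (282,262), is centred between the fingers. Descend and close.

Request:
apply_moves(
  rows=[
    [[0.05, 2, 0], 0, 5],
    [[0.05, 3.3, 0], 0, 5],
    [[0.05, 3.4, 0], 0, 5],
    [[0.05, 3.4, 0], 0, 5],
  ],
)

```text
time: 11.05
tool_pos: [502.5, -91.7, 88.7]
tcp_rot: [-1.57, 0.004, -2.463]
contact_force: [-0.3, -0.6, 0.5]
grip_width: 50.0
```

```bash
python3 - <<'E'
from h import *
go(501.3,-91.5,87,-141)
E
```

```text
t 11.05 p [502.45 -91.71  88.73] rpy [-1.57    0.0044 -2.4627] w 50.0 F [-0.28 -0.55  0.53] M [-0.041 -0.037  0.012]
shift cm [ 0.077  0.173 -0.089] turn -0.0018
```

Request:
apply_moves(
  rows=[
    [[0.08, 0.15, -0.09], 0, 3],
    [[0.08, 0.15, -0.09], 0, 2],
    [[0.08, 0.15, -0.09], 0, 2],
    [[0.08, 0.15, -0.09], 0, 2],
  ],
)

```text
time: 11.55
tool_pos: [501.8, -92.1, 87.4]
tcp_rot: [-1.568, 0.005, -2.463]
contact_force: [0.7, -3.1, -1.7]
grip_width: 21.4
```

```bash
cat >> h.py <<'E'
C=np.array([594,-15.2])
def kn(dphi=None,abs_=None,r=120,z=None):
    o=bot.get_obs(); p=np.array(o["tool_pos"]); e=p[:2]-C; ph=np.degrees(np.arctan2(e[1],e[0]))%360; f=np.array(o["contact_force"])
    tg=np.array([np.sin(np.radians(ph)),-np.cos(np.radians(ph))]); rd=e/np.hypot(*e)
    yaw=np.degrees(o["tcp_rot"][2])%360
    print("t %.2f phi %.2f r %.2f z %.1f yaw %.2f (ideal %.2f) Ft %.2f Fr %.2f Fz %.2f w %.1f M %s"%(o["time"],ph,np.hypot(*e),p[2],yaw,ph,f[:2]@tg,f[:2]@rd,f[2],o["grip_width"],np.round(o["moment"],2)))
def path(phis,r,z=None):
    o=bot.get_obs(); p=np.array(o["tool_pos"]); ro,pi,w=o["tcp_rot"]; yaw0=np.degrees(w)%360
    R=cv2.Rodrigues(np.array([0,0,w]))[0]@cv2.Rodrigues(np.array([0,pi,0.]))[0]@cv2.Rodrigues(np.array([ro,0.,0]))[0]
    for q in phis:
        a=np.radians(q); t=np.array([C[0]+r*np.cos(a),C[1]+r*np.sin(a),z or p[2]]); d=R.T@(t-p)/10; print(q,d.round(3).tolist(),round(np.radians(yaw0-q),4))
E
python3 - <<'E'
from h import *
kn(); path([217,214,211,208,205],120.5)
E
```

```text
t 11.55 phi 219.84 r 120.04 z 87.4 yaw 218.90 (ideal 219.84) Ft -2.82 Fr 1.42 Fz -1.70 w 21.4 M [-0.48 -0.18  0.03]
217 [0.041, -0.002, -0.596] 0.0331
214 [0.004, -0.003, -1.225] 0.0855
211 [-0.067, -0.004, -1.852] 0.1379
208 [-0.17, -0.005, -2.475] 0.1902
205 [-0.305, -0.006, -3.091] 0.2426
```

Gripped at r = 120.0 mm, which is right. Contact is expected near phi ≈ 168°. Sweep clockwise in moderate steps.

Request:
apply_moves(
  rows=[
    [[0.04, 0, -0.6], 0.033, 2],
    [[0, 0, -1.22], 0.085, 2],
    [[-0.07, 0, -1.85], 0.138, 2],
    [[-0.17, 0, -2.47], 0.19, 2],
    [[-0.3, 0, -3.09], 0.243, 2],
  ],
)

```text
time: 12.18
tool_pos: [486.0, -67.4, 87.4]
tcp_rot: [-1.566, 0.007, -2.708]
contact_force: [5.1, -6.7, -5.5]
grip_width: 21.2
```

```bash

python3 - <<'E'
from h import *
kn(); path([202,199,196,193,190],120.2,87.5)
E
```

```text
t 12.18 phi 205.82 r 119.96 z 87.4 yaw 204.87 (ideal 205.82) Ft -8.23 Fr -1.67 Fz -5.47 w 21.2 M [-0.96 -0.6   0.02]
202 [0.011, -0.01, -0.8] 0.05
199 [-0.037, -0.013, -1.428] 0.1024
196 [-0.118, -0.015, -2.052] 0.1548
193 [-0.231, -0.017, -2.671] 0.2071
190 [-0.377, -0.018, -3.283] 0.2595
```

Request:
apply_moves(
  rows=[
    [[0.01, 0.03, -0.8], 0.05, 2],
    [[-0.04, 0.03, -1.43], 0.102, 2],
    [[-0.12, 0.03, -2.05], 0.155, 2],
    [[-0.23, 0.03, -2.67], 0.207, 2],
    [[-0.38, 0.03, -3.28], 0.26, 2],
  ],
)

```text
time: 12.8
tool_pos: [476.2, -37.4, 87.4]
tcp_rot: [-1.566, 0.009, -2.969]
contact_force: [-0.2, -9.2, 0.4]
grip_width: 21.5
```

```bash

python3 - <<'E'
from h import *
kn(); path([187.5,185,182.5,180,178],120.,87.5)
E
```

```text
t 12.80 phi 190.68 r 119.85 z 87.4 yaw 189.88 (ideal 190.68) Ft -8.98 Fr 1.86 Fz 0.43 w 21.5 M [-1.16  0.07  0.02]
187.5 [0.006, -0.014, -0.666] 0.0415
185 [-0.027, -0.016, -1.188] 0.0851
182.5 [-0.083, -0.018, -1.709] 0.1288
180 [-0.162, -0.02, -2.227] 0.1724
178 [-0.241, -0.022, -2.638] 0.2073
```

Request:
apply_moves(
  rows=[
    [[0.01, 0, -0.67], 0.04, 2],
    [[-0.03, 0, -1.19], 0.085, 2],
    [[-0.08, 0, -1.71], 0.129, 2],
    [[-0.16, 0, -2.23], 0.172, 2],
    [[-0.24, 0, -2.64], 0.207, 2],
  ],
)

```text
time: 13.42
tool_pos: [474.2, -12.2, 87.4]
tcp_rot: [-1.566, 0.01, 3.106]
contact_force: [0.0, -9.4, -0.5]
grip_width: 21.4
```

```bash

python3 - <<'E'
from h import *
kn(); path([177,176,175,174,173],120.,87.5)
snap("top","t3.png");snap("scene","s3.png"); kn()
a=cv2.imread("pics/t3.png"); cv2.imwrite("pics/c10.png",cv2.resize(a[140:270,200:335],None,fx=4.4,fy=4.4,interpolation=cv2.INTER_CUBIC))
b=cv2.imread("pics/s3.png"); 
cv2.imwrite("pics/c11.png",cv2.resize(b[170:290,225:355],None,fx=4.5,fy=4.5,interpolation=cv2.INTER_CUBIC))
E
```

```text
t 13.43 phi 178.55 r 119.84 z 87.4 yaw 177.95 (ideal 178.55) Ft -9.38 Fr -0.26 Fz -0.50 w 21.4 M [-1.07  0.11 -0.1 ]
177 [0.015, -0.013, -0.325] 0.0165
176 [0.01, -0.014, -0.534] 0.034
175 [0.001, -0.015, -0.743] 0.0514
174 [-0.011, -0.016, -0.952] 0.0689
173 [-0.028, -0.017, -1.161] 0.0863
t 13.53 phi 178.35 r 119.80 z 87.4 yaw 177.97 (ideal 178.35) Ft -5.39 Fr 1.04 Fz -0.16 w 21.0 M [-0.64  0.12 -0.14]
```

View pics/c10.png

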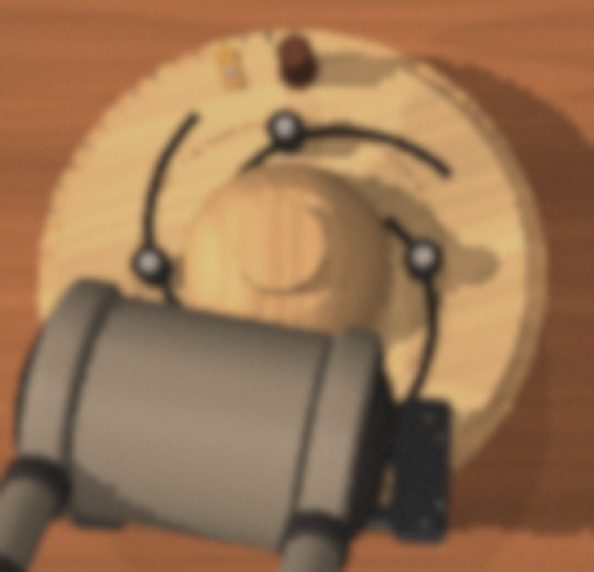

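View pics/c11.png

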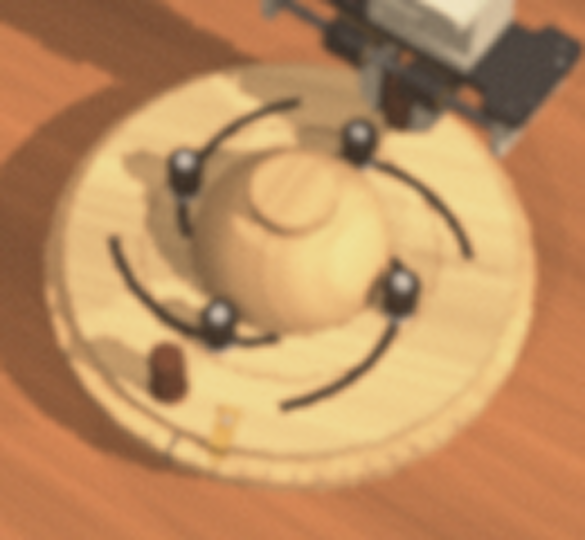

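Scene: the pointer is about 10° short of the line, and the button radius is ≈76.7 (contact at 71), which predicts contact at phi ≈ 168. Now slower, to get a baseline friction.

Request:
apply_moves(
  rows=[
    [[0.01, 0, -0.3], 0.017, 2],
    [[0.01, 0, -0.5], 0.034, 2],
    [[0, 0, -0.71], 0.051, 2],
    [[-0.01, 0, -0.92], 0.069, 2],
    [[-0.03, 0, -1.13], 0.086, 2],
  ],
)

```text
time: 14.15
tool_pos: [474.9, -1.7, 87.4]
tcp_rot: [-1.566, 0.01, 3.019]
contact_force: [-0.4, -8.5, 0.2]
grip_width: 21.3
```

```bash

python3 - <<'E'
from h import *
kn(); path([172.5,172,171.5,171],119.8,87.5)
E
```

```text
t 14.15 phi 173.52 r 119.83 z 87.4 yaw 173.00 (ideal 173.52) Ft -8.48 Fr -0.53 Fz 0.17 w 21.3 M [-0.99  0.22 -0.09]
172.5 [-0.003, -0.011, -0.212] 0.0087
172 [-0.004, -0.012, -0.317] 0.0174
171.5 [-0.006, -0.012, -0.421] 0.0262
171 [-0.01, -0.013, -0.526] 0.0349
```

Request:
apply_moves(
  rows=[
    [[0, 0, -0.1], 0.01, 2],
    [[0, 0, -0.2], 0.017, 2],
    [[0, 0, -0.3], 0.025, 2],
    [[0, 0, -0.4], 0.033, 2],
    [[0, 0, -0.5], 0.041, 2],
  ],
)

```text
time: 14.78
tool_pos: [475.5, 2.3, 87.4]
tcp_rot: [-1.565, 0.01, 2.978]
contact_force: [0.4, -6.6, -0.2]
grip_width: 21.3
```

```bash

python3 - <<'E'
from h import *
kn()
E
```

```text
t 14.78 phi 171.58 r 119.81 z 87.4 yaw 170.64 (ideal 171.58) Ft -6.51 Fr -1.35 Fz -0.25 w 21.3 M [-0.69  0.17  0.04]
```

Request:
apply_moves(
  rows=[
    [[0, 0, -0.06], 0.005, 2],
    [[0, 0, -0.12], 0.01, 2],
    [[0, 0, -0.18], 0.015, 2],
    [[0, 0, -0.24], 0.02, 2],
  ],
)

```text
time: 15.28
tool_pos: [475.8, 4.1, 87.4]
tcp_rot: [-1.564, 0.01, 2.958]
contact_force: [-0.5, -6.3, -0.5]
grip_width: 21.4
```

```bash

python3 - <<'E'
from h import *
kn()
E
```

```text
t 15.28 phi 170.71 r 119.82 z 87.4 yaw 169.50 (ideal 170.71) Ft -6.28 Fr -0.57 Fz -0.45 w 21.4 M [-0.46  0.15  0.08]
```

Slow-motion baseline ≈ 6.4 N, and the arm gives about 8–10 N/mm, so short commands limit the force. Advancing in ≤2 mm calls.

Request:
apply_moves(
  rows=[
    [[0, 0, -0.07], 0, 2],
    [[0, 0, -0.12], 0, 2],
    [[0, 0, -0.16], 0.003, 2],
    [[0, 0, -0.2], 0.005, 2],
  ],
)

```text
time: 15.78
tool_pos: [476.0, 5.4, 87.4]
tcp_rot: [-1.563, 0.01, 2.953]
contact_force: [-1.5, -7.4, 1.0]
grip_width: 21.3
```

```bash

python3 - <<'E'
from h import *
kn()
E
```

```text
t 15.78 phi 170.08 r 119.80 z 87.4 yaw 169.21 (ideal 170.08) Ft -7.57 Fr 0.18 Fz 0.99 w 21.3 M [-0.58  0.2   0.04]
```

Request:
apply_moves(
  rows=[
    [[0, 0, -0.07], 0, 2],
    [[0, 0, -0.12], 0, 2],
    [[0, 0, -0.15], 0.005, 2],
    [[0, 0, -0.18], 0.008, 2],
  ],
)

```text
time: 16.27
tool_pos: [476.2, 6.5, 87.4]
tcp_rot: [-1.562, 0.01, 2.945]
contact_force: [-1.0, -7.0, 0.5]
grip_width: 21.7
```

```bash

python3 - <<'E'
from h import *
kn(); c=cam("top")
snap("top","t4.png");snap("scene","s4.png"); kn()
a=cv2.imread("pics/t4.png"); cv2.imwrite("pics/c12.png",cv2.resize(a[140:220,200:335],None,fx=5,fy=5,interpolation=cv2.INTER_CUBIC))
b=cv2.imread("pics/s4.png"); 
cv2.imwrite("pics/c13.png",cv2.resize(b[180:290,225:355],None,fx=5,fy=5,interpolation=cv2.INTER_CUBIC))
E
```

```text
t 16.27 phi 169.55 r 119.83 z 87.4 yaw 168.74 (ideal 169.55) Ft -7.07 Fr -0.27 Fz 0.49 w 21.7 M [-0.47  0.23  0.03]
t 16.38 phi 169.53 r 119.83 z 87.4 yaw 168.74 (ideal 169.53) Ft -6.08 Fr -0.40 Fz 0.89 w 21.7 M [-0.47  0.14 -0.02]
```

View pics/c12.png

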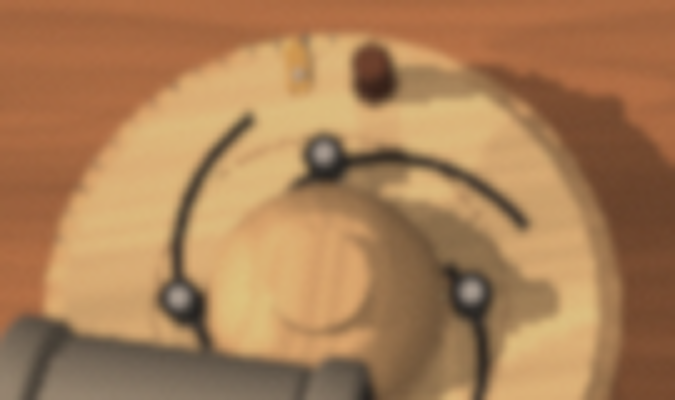

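View pics/c13.png

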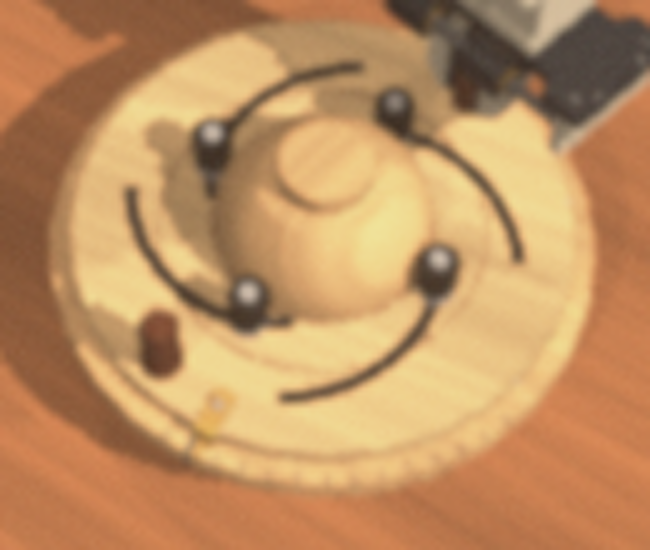

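Buttons are now at radius ≈72.2, with about 1.2 mm (2.3°) left, and the pointer is almost at the line. Continuing in small steps.

Request:
apply_moves(
  rows=[
    [[0, 0, -0.07], 0, 2],
    [[0, 0, -0.11], 0, 2],
    [[0, 0, -0.14], 0.003, 2],
    [[0, 0, -0.17], 0.006, 2],
  ],
)

```text
time: 16.88
tool_pos: [476.3, 7.5, 87.4]
tcp_rot: [-1.561, 0.009, 2.939]
contact_force: [-0.8, -7.0, -0.5]
grip_width: 21.5
```

```bash

python3 - <<'E'
from h import *
kn()
E
```

```text
t 16.88 phi 169.07 r 119.84 z 87.4 yaw 168.38 (ideal 169.07) Ft -7.07 Fr -0.53 Fz -0.54 w 21.5 M [-0.5   0.13 -0.02]
```

Request:
apply_moves(
  rows=[
    [[0, 0, -0.07], 0, 2],
    [[0, 0, -0.11], 0, 2],
    [[0, 0, -0.14], 0.003, 2],
    [[0, 0, -0.16], 0.006, 2],
  ],
)

```text
time: 17.38
tool_pos: [476.5, 8.4, 87.4]
tcp_rot: [-1.56, 0.009, 2.932]
contact_force: [-0.8, -7.1, -0.1]
grip_width: 21.3
```

```bash

python3 - <<'E'
from h import *
kn()
E
```

```text
t 17.38 phi 168.65 r 119.83 z 87.4 yaw 168.01 (ideal 168.65) Ft -7.10 Fr -0.62 Fz -0.08 w 21.3 M [-0.47  0.16  0.03]
```

Request:
apply_moves(
  rows=[
    [[0, 0, -0.07], 0, 2],
    [[0, 0, -0.11], 0, 2],
    [[0, 0, -0.14], 0.003, 2],
    [[0, 0, -0.16], 0.006, 2],
  ],
)

```text
time: 17.88
tool_pos: [476.7, 9.2, 87.4]
tcp_rot: [-1.56, 0.009, 2.926]
contact_force: [-1.3, -7.4, 0.5]
grip_width: 21.3
```

```bash

python3 - <<'E'
from h import *
kn()
E
```

```text
t 17.88 phi 168.24 r 119.81 z 87.4 yaw 167.64 (ideal 168.24) Ft -7.56 Fr -0.24 Fz 0.47 w 21.3 M [-0.47  0.08 -0.01]
```

Request:
apply_moves(
  rows=[
    [[0, 0, -0.07], 0, 2],
    [[0, 0, -0.11], 0, 2],
    [[0, 0, -0.14], 0.003, 2],
    [[0, 0, -0.16], 0.006, 2],
  ],
)

```text
time: 18.38
tool_pos: [476.9, 10.0, 87.4]
tcp_rot: [-1.559, 0.009, 2.919]
contact_force: [-0.7, -7.4, 0.1]
grip_width: 21.2
```

```bash

python3 - <<'E'
from h import *
kn()
E
```

```text
t 18.38 phi 167.88 r 119.80 z 87.4 yaw 167.27 (ideal 167.88) Ft -7.34 Fr -0.90 Fz 0.11 w 21.2 M [-0.45  0.15  0.  ]
```

Request:
apply_moves(
  rows=[
    [[0, 0, -0.07], 0, 2],
    [[0, 0, -0.11], 0, 2],
    [[0, 0, -0.14], 0.003, 2],
    [[0, 0, -0.16], 0.006, 2],
  ],
)

```text
time: 18.88
tool_pos: [477.0, 10.7, 87.4]
tcp_rot: [-1.558, 0.009, 2.913]
contact_force: [-1.5, -8.5, -0.4]
grip_width: 21.6
```

```bash

python3 - <<'E'
from h import *
kn()
E
```

```text
t 18.88 phi 167.52 r 119.81 z 87.4 yaw 166.90 (ideal 167.52) Ft -8.62 Fr -0.36 Fz -0.35 w 21.6 M [-0.5   0.14 -0.06]
```

Request:
apply_moves(
  rows=[
    [[0, 0, -0.07], 0, 2],
    [[0, 0, -0.11], 0, 2],
    [[0, 0, -0.14], 0.003, 2],
    [[0, 0, -0.16], 0.006, 2],
  ],
)

```text
time: 19.38
tool_pos: [477.2, 11.5, 87.4]
tcp_rot: [-1.557, 0.008, 2.906]
contact_force: [-1.9, -7.8, 0.2]
grip_width: 21.5
```

```bash

python3 - <<'E'
from h import *
kn()
E
```

```text
t 19.38 phi 167.14 r 119.85 z 87.4 yaw 166.53 (ideal 167.14) Ft -8.02 Fr 0.08 Fz 0.24 w 21.5 M [-0.45  0.14 -0.04]
```

The force is creeping up (7.1→8.0), likely one button nudging the bowl to centre. Continuing.

Request:
apply_moves(
  rows=[
    [[0, 0, -0.07], 0, 2],
    [[0, 0, -0.11], 0, 2],
    [[0, 0, -0.14], 0.003, 2],
    [[0, 0, -0.16], 0.006, 2],
  ],
)

```text
time: 19.88
tool_pos: [477.4, 12.2, 87.4]
tcp_rot: [-1.556, 0.008, 2.9]
contact_force: [-0.7, -7.4, 0.1]
grip_width: 21.3
```

```bash

python3 - <<'E'
from h import *
kn()
E
```

```text
t 19.88 phi 166.76 r 119.82 z 87.4 yaw 166.15 (ideal 166.76) Ft -7.39 Fr -0.99 Fz 0.05 w 21.3 M [-0.43  0.04 -0.01]
```

Request:
apply_moves(
  rows=[
    [[0, 0, -0.07], 0, 2],
    [[0, 0, -0.11], 0, 2],
    [[0, 0, -0.14], 0.003, 2],
    [[0, 0, -0.16], 0.006, 2],
  ],
)

```text
time: 20.38
tool_pos: [477.6, 13.0, 87.4]
tcp_rot: [-1.555, 0.008, 2.893]
contact_force: [-1.4, -7.6, 0.4]
grip_width: 21.7
```

```bash

python3 - <<'E'
from h import *
kn()
E
```

```text
t 20.38 phi 166.39 r 119.79 z 87.4 yaw 165.77 (ideal 166.39) Ft -7.75 Fr -0.45 Fz 0.44 w 21.7 M [-0.31  0.1  -0.02]
```

```bash

python3 - <<'E'
from h import *
snap("top","t5.png");snap("scene","s5.png"); kn()
a=cv2.imread("pics/t5.png"); cv2.imwrite("pics/c14.png",cv2.resize(a[140:220,200:335],None,fx=5,fy=5,interpolation=cv2.INTER_CUBIC))
b=cv2.imread("pics/s5.png"); 
cv2.imwrite("pics/c15.png",cv2.resize(b[180:290,225:355],None,fx=5,fy=5,interpolation=cv2.INTER_CUBIC))
E
```

```text
t 20.48 phi 166.38 r 119.83 z 87.4 yaw 165.77 (ideal 166.38) Ft -8.22 Fr -0.72 Fz -0.23 w 21.1 M [-0.35  0.09 -0.12]
```

View pics/c14.png

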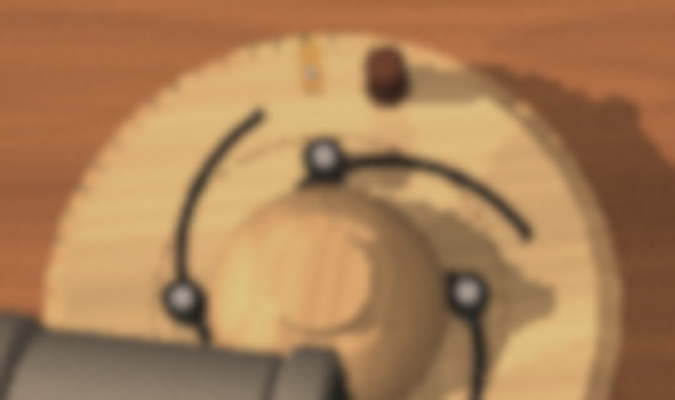

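View pics/c15.png

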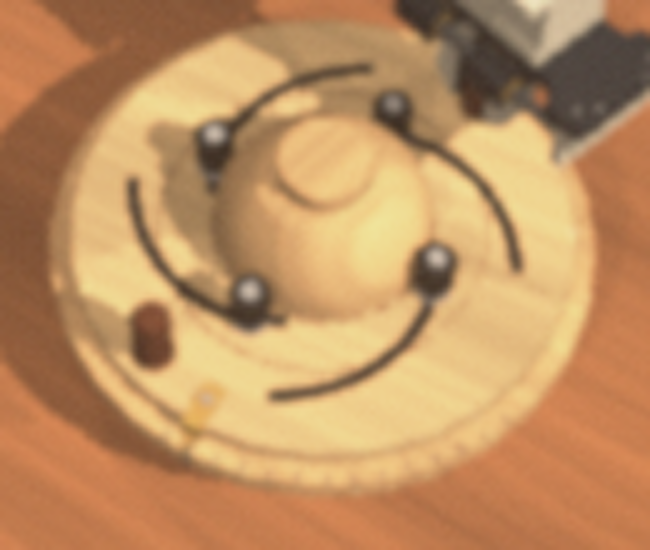

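The pointer is now at the long line and the buttons (radius ≈70.5–71) are on the verge of contact. More small steps.

Request:
apply_moves(
  rows=[
    [[0, 0, -0.07], 0, 2],
    [[0, 0, -0.11], 0, 2],
    [[0, 0, -0.14], 0.003, 2],
    [[0, 0, -0.16], 0.005, 2],
  ],
)

```text
time: 20.98
tool_pos: [477.7, 13.5, 87.4]
tcp_rot: [-1.553, 0.008, 2.888]
contact_force: [-1.9, -9.2, 0.6]
grip_width: 21.5
```

```bash

python3 - <<'E'
from h import *
kn()
E
```

```text
t 20.98 phi 166.13 r 119.81 z 87.4 yaw 165.46 (ideal 166.13) Ft -9.39 Fr -0.36 Fz 0.57 w 21.5 M [-0.57  0.09 -0.03]
```

Request:
apply_moves(
  rows=[
    [[0, 0, -0.07], 0, 2],
    [[0, 0, -0.11], 0, 2],
    [[0, 0, -0.14], 0.002, 2],
    [[0, 0, -0.16], 0.005, 2],
  ],
)

```text
time: 21.48
tool_pos: [477.7, 13.9, 87.3]
tcp_rot: [-1.552, 0.007, 2.883]
contact_force: [-1.8, -10.8, -0.0]
grip_width: 21.4
```

```bash

python3 - <<'E'
from h import *
kn()
E
```

```text
t 21.48 phi 165.96 r 119.84 z 87.3 yaw 165.16 (ideal 165.96) Ft -10.91 Fr -0.84 Fz -0.02 w 21.4 M [-0.8   0.14  0.1 ]
```

Contact is rising: 7.7 → 9.4 → 10.9 N over a 7.2–7.5 N baseline. I'm aiming for about 12.5 N.

Request:
apply_moves(
  rows=[
    [[0, 0, -0.08], 0, 2],
    [[0, 0, -0.12], 0, 2],
    [[0, 0, -0.15], 0, 2],
    [[0, 0, -0.16], 0, 2],
  ],
)

```text
time: 21.98
tool_pos: [477.8, 14.0, 87.3]
tcp_rot: [-1.55, 0.007, 2.882]
contact_force: [-1.9, -11.9, 1.0]
grip_width: 21.9
```

```bash

python3 - <<'E'
from h import *
kn(); vision.capture("wrist"); kn(); vision.capture("wrist"); kn()
E
```

```text
t 21.98 phi 165.88 r 119.81 z 87.3 yaw 165.15 (ideal 165.88) Ft -12.04 Fr -1.02 Fz 1.02 w 21.9 M [-0.87  0.24  0.04]
t 22.02 phi 165.88 r 119.85 z 87.3 yaw 165.16 (ideal 165.88) Ft -12.12 Fr -0.47 Fz -0.71 w 21.8 M [-0.9   0.17  0.03]
t 22.07 phi 165.88 r 119.85 z 87.3 yaw 165.15 (ideal 165.88) Ft -10.75 Fr -0.45 Fz 1.10 w 21.6 M [-0.93  0.16 -0.02]
```

Ft ≈ 11.9 N means about 4.5 N squeeze. One slightly larger nudge should put it mid-window (~5.3 N).

Request:
apply_moves(
  rows=[
    [[0, 0, -0.1], 0, 2],
    [[0, 0, -0.14], 0, 2],
    [[0, 0, -0.16], 0, 2],
    [[0, 0, -0.17], 0, 2],
  ],
)

```text
time: 22.58
tool_pos: [477.8, 14.2, 87.3]
tcp_rot: [-1.548, 0.006, 2.882]
contact_force: [-2.7, -12.8, -0.0]
grip_width: 21.6
```

```bash

python3 - <<'E'
from h import *
kn(); vision.capture("wrist"); kn(); vision.capture("wrist"); kn()
E
```

```text
t 22.57 phi 165.82 r 119.83 z 87.3 yaw 165.14 (ideal 165.82) Ft -13.06 Fr -0.49 Fz -0.00 w 21.6 M [-0.99  0.14 -0.02]
t 22.62 phi 165.81 r 119.83 z 87.3 yaw 165.15 (ideal 165.81) Ft -13.59 Fr -0.66 Fz 1.19 w 21.4 M [-0.99  0.15 -0.05]
t 22.68 phi 165.81 r 119.83 z 87.3 yaw 165.15 (ideal 165.81) Ft -12.17 Fr -2.05 Fz 0.69 w 21.5 M [-0.94  0.19 -0.  ]
```

Ft ≈ 12.9 N, so about 5.5 N squeeze. Relax the push and open.

Request:
apply_moves(
  rows=[
    [[0, 0, -0.08], 0, 2],
    [[0, 0, -0.05], 0, 2],
    [[0, 0, -0.04], 0, 2.5],
    [[0, 0, -0.04], 0, 3.5],
    [[0, 0, -0.04], 0, 4.5],
  ],
)

```text
time: 23.3
tool_pos: [477.9, 14.9, 87.3]
tcp_rot: [-1.548, 0.006, 2.883]
contact_force: [-0.8, -0.6, 0.7]
grip_width: 40.3
```

```bash

python3 - <<'E'
from h import *
kn(); snap("wrist","w8.png"); kn()
E
```

```text
t 23.30 phi 165.49 r 119.94 z 87.3 yaw 165.16 (ideal 165.49) Ft -0.82 Fr 0.58 Fz 0.71 w 40.3 M [0.07 0.06 0.01]
t 23.35 phi 165.51 r 119.91 z 87.3 yaw 165.15 (ideal 165.51) Ft 0.72 Fr 0.01 Fz 0.65 w 43.2 M [ 0.03 -0.01  0.02]
```

View pics/w8.png

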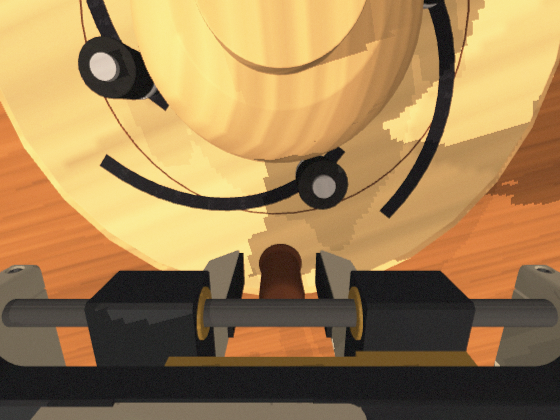

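The fingers are open with the knob between them and zero force. Lift away and back to view.

Request:
apply_moves(
  rows=[
    [[0, 0, 0], 0, 5],
    [[0, -2, 0], 0, 5],
    [[0, -6, 0], 0, 5],
    [[0, -11, 0], 0, 5],
    [[0, -14, 0], 0, 5],
  ],
)

```text
time: 23.98
tool_pos: [478.4, 18.2, 229.7]
tcp_rot: [-1.548, 0.009, 2.883]
contact_force: [0.6, 0.2, -0.2]
grip_width: 50.0
```

```bash
python3 - <<'E'
from h import *
go(420,-250,240,160)
E
```

```text
t 23.98 p [478.4   18.25 229.71] rpy [-1.5482  0.0092  2.8827] w 50.0 F [ 0.61  0.24 -0.18] M [ 0.087 -0.011  0.004]
shift cm [-1.233 -0.399 27.442] turn 0.0901
```

```bash
python3 - <<'E'
from h import *
go(594,-95,250,-90)
E
```

```text
t 23.98 p [478.4   18.25 229.71] rpy [-1.5482  0.0092  2.8827] w 50.0 F [ 0.61  0.24 -0.18] M [ 0.087 -0.011  0.004]
shift cm [-14.093  -1.719   8.028] turn -1.8297
```

Request:
apply_moves(
  rows=[
    [[-14.1, -1.7, 8], -1.83, 5],
    [[-14.1, -1.7, 8], -1.83, 5],
    [[-14.1, -1.7, 8], -1.83, 5],
    [[-14.1, -1.7, 8], -1.83, 5],
    [[-14.1, -1.7, 8], -1.83, 5],
  ],
)

```text
time: 24.6
tool_pos: [594.2, -95.2, 249.2]
tcp_rot: [-1.551, -0.015, -2.458]
contact_force: [-0.0, -0.7, -0.6]
grip_width: 49.9
```

```bash
python3 - <<'E'
from h import *
go(594,-95,250,-90)
E
```

```text
t 24.6 p [594.25 -95.21 249.22] rpy [-1.5514 -0.0149 -2.4579] w 49.9 F [-0.01 -0.74 -0.58] M [-0.011 -0.05  -0.019]
shift cm [ 0.007 -0.079 -0.031] turn -0.8871
```

Request:
apply_moves(
  rows=[
    [[0, 0, 0], -0.887, 5],
    [[0, 0, 0], -0.887, 5],
    [[0, 0, 0], -0.887, 5],
    [[0, 0, 0], -0.887, 5],
    [[0, 0, 0], -0.887, 5],
  ],
)

```text
time: 25.22
tool_pos: [594.2, -95.1, 249.0]
tcp_rot: [-1.571, -0.024, -1.565]
contact_force: [-0.3, 0.0, -1.0]
grip_width: 49.9
```

```bash
python3 - <<'E'
from h import *
go(594,-95,250,-90); c=cam("wrist"); snap("wrist","w9.png"); snap("top","t6.png"); snap("scene","s6.png")
import pickle; pickle.dump(c,open("cw9.pkl","wb"))
a=cv2.imread("pics/w9.png"); cv2.imwrite("pics/c16.png",cv2.resize(a[0:260,110:450],None,fx=2.3,fy=2.3,interpolation=cv2.INTER_CUBIC))
for ctr in [(594,-15.2,67,60),(594,-15.2,133,25)]:
    P=np.array([proj("w",(ctr[0]+ctr[3]*np.cos(t),ctr[1]+ctr[3]*np.sin(t),ctr[2]),c) for t in np.linspace(0,2*np.pi,5)[:-1]]); print(((P-[110,0]+.5)*2.3).round(0).tolist())
E
```

```text
t 25.23 p [594.15 -95.08 249.03] rpy [-1.5706 -0.0243 -1.5655] w 49.9 F [-0.27  0.05 -0.97] M [-0.035 -0.094  0.054]
shift cm [-0.006 -0.097 -0.015] turn 0.0053
[[531.0, 261.0], [394.0, 105.0], [254.0, 259.0], [392.0, 397.0]]
[[465.0, 264.0], [394.0, 186.0], [321.0, 263.0], [393.0, 337.0]]
```

View pics/c16.png

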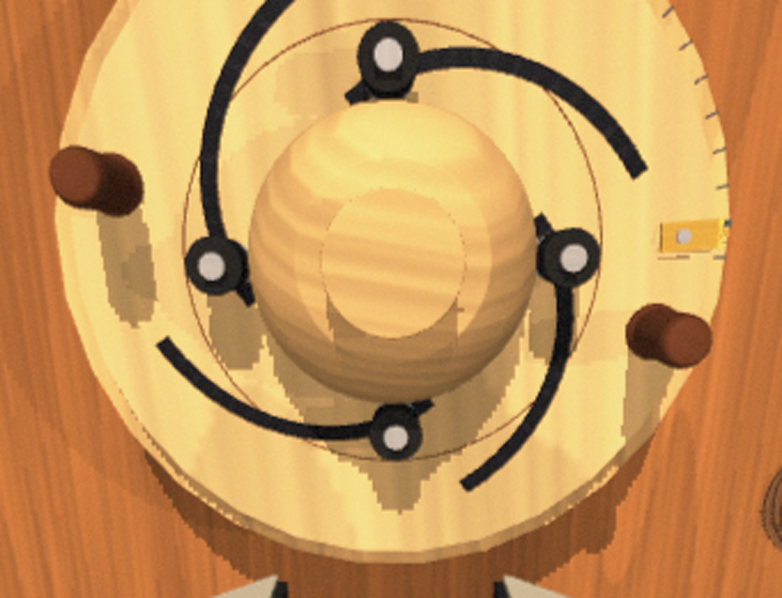

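View pics/s6.png

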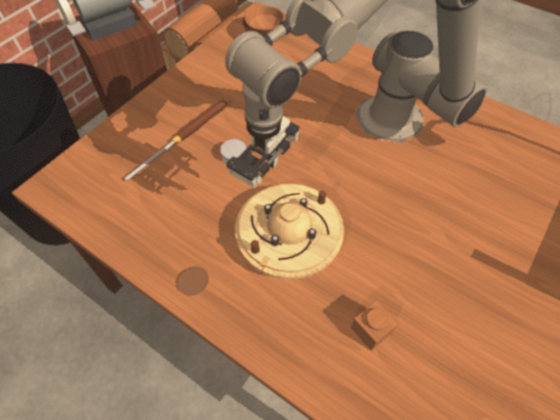

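The bowl is centred: foot at (393,263) against (393,262.5) predicted, with all four buttons against it. A zoom on the pointer and long line comes next.

```bash
python3 - <<'E'
from h import *
import pickle; c=pickle.load(open("cw9.pkl","rb")); a=cv2.imread("pics/w9.png"); 
cv2.imwrite("pics/c17.png",cv2.resize(a[55:130,380:440],None,fx=8,fy=8,interpolation=cv2.INTER_CUBIC))
L=C+148*np.array([np.cos(np.radians(6.5)),np.sin(np.radians(6.5))])
print(((proj("w",(L[0],L[1],55.5),c)-[380,55]+.5)*8))
for k in (-2,-1,1,2,3):
    q=np.radians(6.5)+.1*k; L=C+147*np.array([np.cos(q),np.sin(q)]); print(k,((proj("w",(L[0],L[1],55.5),c)-[380,55]+.5)*8).round())
b=cv2.imread("pics/s6.png"); cv2.imwrite("pics/c18.png",cv2.resize(b[175:285,230:350],None,fx=5,fy=5,interpolation=cv2.INTER_CUBIC))
E
```

```text
[363.12787839 330.65364058]
-2 [323. 571.]
-1 [344. 453.]
1 [355. 208.]
2 [342.  83.]
3 [317. -42.]
```

View pics/c17.png

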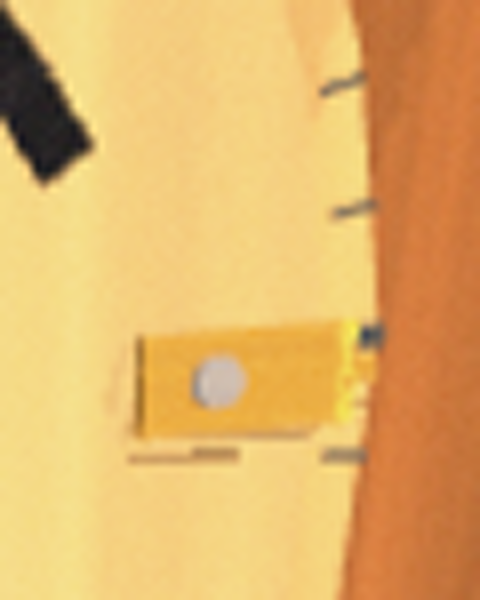

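View pics/c18.png

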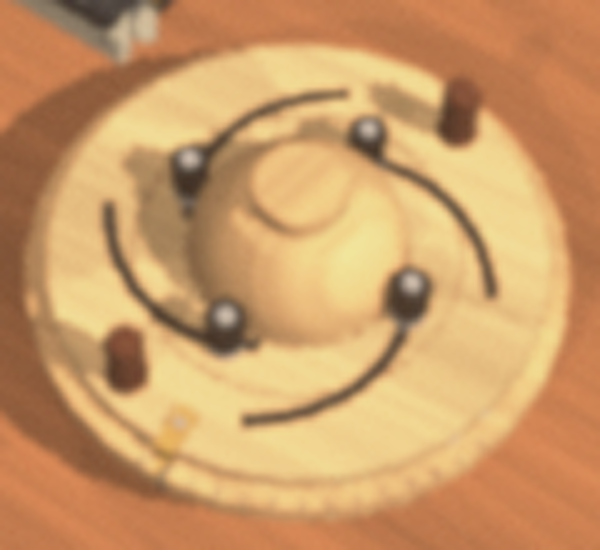

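The pointer tip (≈(355,373) in the crop) is about 4–5 mm past the long line (≈(370,335)), inside the 1 cm tolerance and consistent with the 8 mm by-eye setting. The bystanders haven't moved and the gripper is clear. Handing in.

```bash
python3 - <<'E'
from h import *
print(order.close_job())
E
```

```text
the job is handed in; nothing more can be done
None
```

The bowl is mounted rim-down and foot-up on the chuck, with all four buttons closed on the rim. I handed the job in at about 25 s with the gripper open and clear.

- **Centring:** the last wrist picture put the foot within about 1 mm of the chuck axis. The bowl sits flat, and all four buttons appear to be touching it.
- **Squeeze:** turning the plate slowly took about 7.5 N before contact. It rose to about 12.9 N at the end, so each button presses with roughly 5–6 N. I judged this from the knob force only and did not test it again after letting go. Going by how far the plate turned after contact and the rubber's stiffness, I would have expected more, roughly 11 N per button. I put that down to give in the fingers and went by the force.
- **Pointer:** it ended about 4–5 mm clockwise past the long line, within the 1 cm allowed.
- **Bench:** the tin, blank and gouge were not touched.

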